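# Take the template off its safety hook

### The job

Take the blue marking template off its safety hook, pressing the hook's sprung keeper all the way down with the red pad so that it comes free without forcing, and stand it upright in the slot of the wooden rack, hanging hole uppermost, bottom edge fully down on the slot's floor. Leave the orange template hanging and the other things where they are.

Things in the scene. Friction and masses are not known exactly. Their poses are not given: they have to be found in the camera images.
- hook_blue: the blue template's grey hook stand, fixed: base 135 x 115 x 12 mm. Origin: underside of the base, below the middle of the hung template; z up. Post 30 mm wide, front face at x = +63 mm, post top z = 170 mm. A level peg (two steel rails, 17 mm wide over all, 14 mm high, top at z = 170 mm) runs from the post to -x and ends at x = -24 mm. Stop lugs beside the peg at x = +6 mm, below its top, keep the template off the post.
- hook_orange: the orange template's hook stand, made like hook_blue; leave it alone
- hook_blue_keeper (a joint): sprung keeper: a brass bar inside the peg, through the template's hole, with a tooth at its outer end and a red pad behind the template; slides straight down. Value: how far it is down, m: 0 up (locked), 0.015 tooth flush with the peg, 0.0175 hard stop (meet it slowly, 15 mm/s or less: over 45 N counts as forcing). Spring 3 N at first, 7 N at the stop; springs up when let go
- blue_template: upright flat plate of blue plastic, 8 mm thick (x), 100 mm wide (y), 162 mm high (z), corner radius 12 mm, 0.09-0.18 kg. Origin: middle of its bottom edge, x along the thickness, z up. Hanging hole 24 x 24 mm, square, from z = 86 to z = 110 mm; grip it on the solid 52 mm above the hole. Starts hanging on hook_blue, hole's upper edge on the peg: origin z = 60 mm.
- orange_template: upright flat plate of orange plastic, 8 mm thick (x), 100 mm wide (y), 162 mm high (z), corner radius 12 mm, 0.09-0.18 kg. Origin: middle of its bottom edge, x along the thickness, z up. Hanging hole 24 x 24 mm, square, from z = 86 to z = 110 mm; grip it on the solid 52 mm above the hole. It hangs on hook_orange and stays there.
- rack: light wooden rack, fixed: foot 70 x 136 x 8 mm, block 48 x 128 mm, 40 mm high. Origin: centre of its underside. One straight slot in the middle of its top, 108 mm long (along y) and 12 mm wide (x), open at the top; floor of the slot 8 mm above the table, mouth 40 mm above it. Takes a template's bottom edge.
- web_roll: roll of red webbing, 70 mm across, 26 mm high; a bystander, origin at the centre of its underside
- pin_tin: round tin with a red lid, 67 mm across, 31 mm high; a bystander, origin at the centre of its underside
- hook_blue_peg (a point): point on the top of hook_blue's peg where the template hangs, 170 mm above the stand's origin. The template has about 5 mm of play along the peg. With the keeper down, draw it along the stand's -x, gripped above its hole: after 8 mm of pull the template itself keeps the tooth down, after 35 mm it is clear of the peg
- hook_blue_tooth (a point): top of the keeper's tooth, at its upright face, which looks to the template (stand x = -7.5 mm; the tooth reaches to x = -18 mm, 8 mm wide). It moves with the keeper: 15 mm above the peg's top when up, so the template cannot pass, lifted or not
- hook_blue_press (a point): point on the peg's top below the middle of the red ribbed pad (37 mm along x, 20 mm along y, from 7 to 44 mm behind the template's middle). The pad's height is set by a screw and is not measured: its top is 21 to 41 mm above the peg's top when up, 3.5 to 23.5 mm fully pressed; find the stop by feel. A fingertip behind the template can press it while the fingers straddle the template

How it is judged (in metres and radians):
On the way, in this order (a step that is already met when the one before it is completed fails the run):
1. the keeper of the blue template's hook is pressed down while the template still hangs there (value of joint hook_blue_keeper above 0.013 m and distance between hook_blue_peg and blue_template below 0.125 m and x of blue_template in the frame of hook_blue above -0.012 m), for 0.1 s.
2. the blue template is off the peg (horizontal distance between blue_template and hook_blue above 0.06 m), for 0.1 s.
At the end, for the whole second after the job is handed in: Blue template upright in the slot, hole up: bottom edge 4-13 mm above the rack's underside, middle within 10 mm of the slot's, within 0.15 rad of its line, 0.2 rad of upright, released, at rest; its hook's keeper under 4 mm down; orange template within 20 mm of its start (z of blue_template in the frame of rack between 0.004 and 0.013 m and horizontal distance between blue_template and rack below 0.01 m and angle between the y axis of blue_template and the y axis of rack, either way round below 0.15 rad and angle between blue_template's own z axis and vertical below 0.2 rad and linear speed of blue_template below 0.02 m/s and angular speed of blue_template below 0.2 rad/s and value of joint hook_blue_keeper below 0.004 m and distance of orange_template from where it was at the start of the episode below 0.02 m); the robot touches nothing.
It fails at once if the hook or its keeper is forced (over 45 N) (contact force between any of the arm, the fingers and hook_blue above 45 N or contact force between any of the arm, the fingers and hook_orange above 45 N).
It fails at once if the orange template is moved by more than 40 mm (distance of orange_template from where it was at the start of the episode above 0.04 m).
It fails at once if a bystander is moved by more than 30 mm (distance of any of web_roll, pin_tin from where it was at the start of the episode above 0.03 m).
It also fails if it takes over 45 s, if anything falls off the work surface, if the arm or the gripper's body presses on something with over 40 N, if the wrist force passes 120 N, or if a joint passes its speed limit or range.

### The arm

A 7-joint arm with a two-finger parallel gripper is mounted at the origin on a cart in front of the work surface, level with it; the furniture and walls round the work are solid. World frame = base frame: x ahead of the robot, y to its left, z up, the work surface at z = 0. Lengths are in mm, angles in rad, forces in N, time in s.
With the tool pointing down it reaches from about 400 to 900 mm from the base axis. Payload 5.6 kg.
Tool frame: the origin (TCP) lies midway between the tips of the shut fingers; the grasp point (between the pads) lies 19 mm behind it; z points along the fingers, y is the direction in which the jaws open and shut (so a half turn about z gives the same grasp; the last joint's range is limited). The gripper opens to 92 mm and grips with 3 to 60 N. Pads are 20 mm wide; open, the fingers measure 128 mm over their backs; the gripper's body (75 mm by 189 mm) begins 69 mm behind the grasp point.
Start: joints at [1.276, 0.468, -0.012, 1.603, 0.006, 1.071, -0.056], TCP at [161.902, -629.522, 184.792] pointing down, gripper open.
Joint ranges: [-2.53, 2.53], [-0.31, 2.02], [-1.57, 1.55], [0.28, 2.44], [-1.29, 4.43], [0.15, 1.84], [-2.92, 2.92]. Speed limits (rad/s): [2.57, 2.57, 3.14, 3.14, 3.14, 3.14, 3.14].

### API

Orientations are given as a 3x3 rotation matrix whose columns are the frame's x, y, z axes.
In Python, from cell import r, grab_frame, camera_info gives the robot as it stands.
- The arm moves only by the tool servo_tool, never from a script. Its argument "series" is a list that holds one entry, the list of rows, each a list of 7 numbers: the shift along the tool's x, y, z in m, then the turn, a rotation vector about the tool's x, y, z in degrees, then the opening, from 0 (shut) to 1 (fully open). In form: [[[dx, dy, dz, ax, ay, az, fingers], ...]]. A call has 1 to 12 rows; each row shifts and turns the pose as measured when the row begins, along the tool's axes as they then stand; what a row does not reach is not made up. A row lasts 1/10 s, in which the tool goes at most 50 mm and 8.59 degrees, less where a joint would pass 70% of its speed; a pose out of reach is approached as far as the arm can. A call with a gripper value outside its range is refused whole. The fingers move at their own pace and stop on an object; the grip force is fixed at half the most. Time passes only in rows, so rows that do not move let the fingers close. It gives the time, the measured TCP pose, the force and the opening at its end, in the units of the state.
- r.observe(): the state, without advancing time (a new reading comes with each control period).
- grab_frame(name): name is "scene" or "side" or "wrist"; returns (picture, depth): 400x640x3 uint8, red, green, blue; 400x640 float32, mm along the optical axis (not along the pixel's ray), 0 where there is no reading.
- camera_info(name): a dict with "camera_matrix" (3x3 intrinsics, pixels), "distortion" ([k1, k2, p1, p2, k3] as OpenCV has them; the pictures are not rectified), "R" (3x3) and "t" (3): a world point X has camera coordinates R X + t; the wrist camera has in their place "hand_eye" (4x4, takes a point from camera to tool coordinates, whose origin is the TCP and whose axes are the flange's). Camera axes: x right, y down, z forward; pixel columns grow to the right and rows downward; lengths in mm; the calibration is good to about 2 mm. A picture is of the moment at which its call begins: read the wrist's pose just before it. camera_info takes no time and is no camera call.
- r.sign_off(): hands the job in, once; it reports no verdict.
The state is a dict: "clock": time; "joint_positions": joint angles; "joint_vel": joint speeds; "effort": joint torques, N m; "ee_pos": TCP position; "ee_rot": TCP orientation; "wrist_force": force on the tool from outside, world axes, zero at the start; "ft_torque": the same for the moment, N m; "opening": finger opening in mm.
Only numpy, scipy, OpenCV 4.12 (cv2) and the standard library are available. Lean on these libraries where they do the work, as an engineer would, in place of code of your own. Each camera call takes 0.05 s, during which the arm holds its last target. There are 200 camera calls.

## Working session

There is one attempt and no reset: what is moved stays moved. The work goes in short steps, Python scripts to look and compute and a tool call to move; the robot and the scene stay as the last step left them, time stands still between calls to the robot, and variables do not carry over. Pictures are saved under pics/ and viewed, about 8 in all and at most 12, crops included, and the job is handed in when it is done.

Besides the shell and the picture viewer there is one more tool, called as name(argument=value, ...) on one line, values as JSON. servo_tool: Moves the arm, as the interface text tells. Its arguments: {"type":"object","properties":{"series":{"type":"array"}},"required":["series"]}

```bash
mkdir -p pics; ls; cat > h.py <<'E'
import numpy as np, cv2
from cell import r, grab_frame, camera_info
def save(n,img,s=1,crop=None):
    if crop: x0,y0,x1,y1=crop; img=img[y0:y1,x0:x1]
    if s!=1: img=cv2.resize(img,None,fx=s,fy=s,interpolation=cv2.INTER_CUBIC)
    cv2.imwrite('pics/'+n+'.png',cv2.cvtColor(img,cv2.COLOR_RGB2BGR))
def world(name,d,pts,obs=None):
    c=camera_info(name);K=np.array(c['camera_matrix']);D=np.array(c['distortion'])
    o=[]
    for u,v in pts:
        z=d[int(v),int(u)]
        a=cv2.undistortPoints(np.array([[[u,v]]],float),K,D)[0,0]
        p=np.array([a[0]*z,a[1]*z,z])
        if name=='wrist':
            H=np.array(c['hand_eye']);p=H[:3,:3]@p+H[:3,3]
            p=np.array(obs['ee_rot'])@p+np.array(obs['ee_pos'])
        else: p=np.array(c['R']).T@(p-np.array(c['t']))
        o.append(p)
    return np.array(o)
def cloud(name,d,obs=None):
    c=camera_info(name);K=np.array(c['camera_matrix']);D=np.array(c['distortion'])
    v,u=np.mgrid[0:400,0:640];a=cv2.undistortPoints(np.stack([u.ravel(),v.ravel()],1).astype(float)[:,None],K,D)[:,0]
    z=d.ravel();p=np.c_[a*z[:,None],z]
    if name=='wrist':
        H=np.array(c['hand_eye']);p=p@H[:3,:3].T+H[:3,3];p=p@np.array(obs['ee_rot']).T+np.array(obs['ee_pos'])
    else: p=(p-np.array(c['t']))@np.array(c['R'])
    return p.reshape(400,640,3)
E
python3 - <<'E'
from h import *
o=r.observe();print({k:np.round(v,3).tolist() for k,v in o.items()})
ims=[]
for n in('scene','side'):
    i,d=grab_frame(n);ims.append(i);np.savez(n+'0',i=i,d=d);c=camera_info(n);print(n,-np.array(c['R']).T@np.array(c['t']))
save('a',np.vstack(ims),0.75)
E
```

```text
pics
{'clock': 0.0, 'joint_positions': [1.276, 0.468, -0.012, 1.604, 0.006, 1.071, -0.056], 'joint_vel': [-0.001, -0.002, 0.0, 0.0, 0.002, 0.001, -0.0], 'effort': [-0.0, -52.057, -0.013, -24.375, -0.057, 0.017, 0.0], 'ee_pos': [161.729, -628.901, 183.86], 'ee_rot': [[0.968, 0.249, -0.001], [0.249, -0.968, 0.002], [-0.0, -0.002, -1.0]], 'wrist_force': [0.328, 0.126, 0.856], 'ft_torque': [0.061, 0.025, -0.005], 'opening': 91.751}
scene [-342.91206058  865.39685426  992.47461797]
side [ 485.31996319 -828.32368851  529.88971953]
```

View pics/a.png

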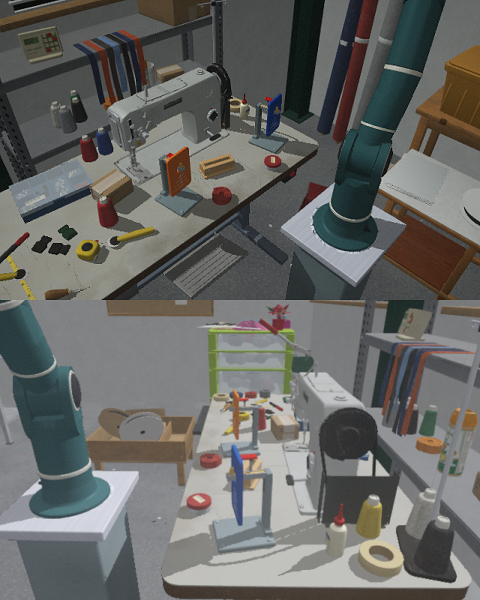

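The composite (0.75 scale) shows the blue template on its hook at scene ≈(360,155) and side ≈(315,640 full-res rows). The rack is behind the orange template. Next I'll get positions from depth.

```bash
python3 - <<'E'
from h import *
for n in('scene','side'):
    f=np.load(n+'0.npz');i=f['i'];d=f['d'];P=cloud(n,d)
    hsv=cv2.cvtColor(i,cv2.COLOR_RGB2HSV);H,S,V=cv2.split(hsv)
    ok=(d>0)&(P[...,2]>-20)&(P[...,2]<250)&(P[...,0]>250)&(P[...,0]<900)&(abs(P[...,1])<700)
    for name,m in dict(blue=(H>105)&(H<125)&(S>150),orange=(H>5)&(H<14)&(S>180),red=((H>172)|(H<4))&(S>140),wood=(H>10)&(H<22)&(S>70)&(S<170)).items():
        m=(m&ok).astype(np.uint8);nl,L,st,c=cv2.connectedComponentsWithStats(m)
        for k in range(1,nl):
            if st[k,4]>40:
                q=P[L==k];print(n,name,st[k].tolist(),'lo',np.percentile(q,3,axis=0).round(),'hi',np.percentile(q,97,axis=0).round(),'med',np.median(q,0).round())
f=np.load('scene0.npz');g=np.load('side0.npz')
save('b',np.hstack([cv2.resize(f['i'][110:290,200:400],(800,600))[:, :],])) 
a=cv2.resize(f['i'][110:290,200:400],(400,360));b=cv2.resize(g['i'][110:350,240:400],(400,600))
a=np.vstack([a,np.zeros((240,400,3),np.uint8)]);save('b',np.hstack([a,b]))
E
```

```text
scene blue [355, 125, 21, 57, 624] lo [ 464. -207.   69.] hi [ 485. -114.  222.] med [ 471. -146.  159.]
scene orange [221, 196, 34, 65, 1129] lo [454. 282.  68.] hi [472. 377. 221.] med [462. 338. 159.]
scene red [323, 125, 6, 13, 43] lo [ 691. -225.   82.] hi [ 705. -209.  122.] med [ 698. -216.   94.]
scene red [113, 200, 17, 16, 144] lo [886. 432.   6.] hi [899. 476.  53.] med [893. 459.  27.]
scene red [353, 207, 22, 16, 232] lo [343. -81.  23.] hi [401. -20.  33.] med [370. -44.  29.]
scene red [284, 249, 24, 24, 407] lo [348. 185.   7.] hi [412. 249.  27.] med [378. 215.  23.]
scene red [130, 264, 27, 39, 532] lo [533. 551.   7.] hi [567. 595.  94.] med [544. 579.  48.]
scene wood [307, 134, 14, 8, 70] lo [ 775. -278.    1.] hi [ 819. -244.   27.] med [ 807. -264.   15.]
scene wood [396, 202, 24, 17, 51] lo [ 318. -259.  -19.] hi [ 322. -149.   -3.] med [ 320. -199.  -14.]
scene wood [264, 205, 51, 34, 1047] lo [470.  65.   3.] hi [549. 185.  41.] med [501. 128.  30.]
scene wood [119, 226, 37, 40, 195] lo [671. 448.  20.] hi [709. 557.  70.] med [695. 523.  66.]
scene wood [23
[... 1051 characters left out ...]
]
side wood [325, 213, 8, 14, 84] lo [ 496. -170.   29.] hi [511. 162. 205.] med [504. 129.  37.]
side wood [337, 212, 11, 14, 126] lo [ 520. -166.   23.] hi [550. 169. 205.] med [536. 138.  37.]
side wood [305, 223, 8, 10, 58] lo [ 460. -173.  169.] hi [ 471. -164.  184.] med [ 467. -170.  176.]
side wood [325, 228, 28, 4, 49] lo [ 494. -163.  167.] hi [ 537. -150.  171.] med [ 517. -155.  168.]
side wood [325, 239, 20, 13, 181] lo [499.  44.   5.] hi [537.  94.  27.] med [516.  52.   8.]
side wood [487, 385, 58, 8, 205] lo [ 743. -322.  -20.] hi [ 822. -319.   -7.] med [ 785. -320.  -14.]
side wood [546, 386, 36, 8, 114] lo [ 829. -322.  -20.] hi [ 880. -319.   -7.] med [ 853. -320.  -14.]
```

View pics/b.png

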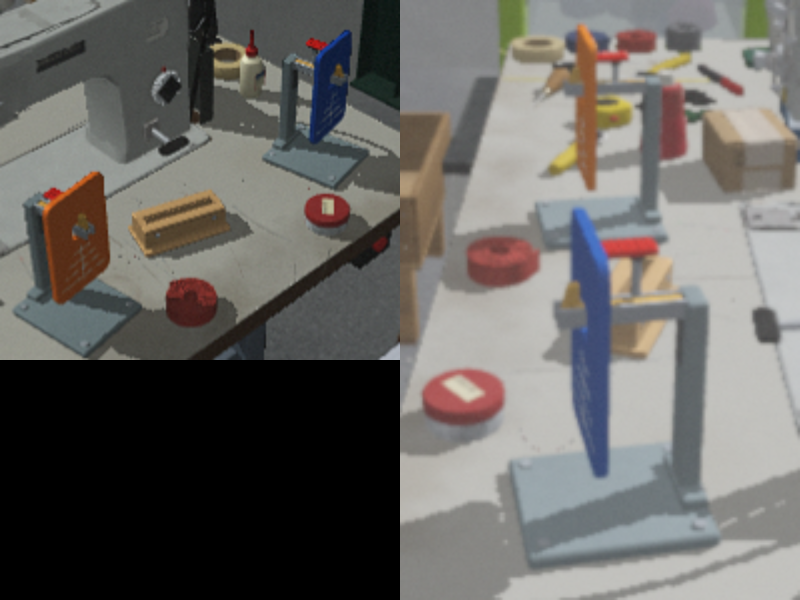

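The crops show that both hooks open toward the robot (−x). The blue pad sits behind its template with its top at about z=210, roughly 40 mm above the peg. The rack slot runs roughly along y. I'll check for obstacles, fit rough poses and plan the approach.

```bash
python3 - <<'E'
from h import *
print(np.round(camera_info('wrist')['hand_eye'],2))
print(np.round(camera_info('wrist')['camera_matrix'],0))
f=np.load('scene0.npz');i=f['i'];d=f['d'];P=cloud('scene',d)
g=np.load('side0.npz');Q=cloud('side',g['d'])
H,S,V=cv2.split(cv2.cvtColor(i,cv2.COLOR_RGB2HSV))
def line(q):
    m=np.median(q,0);vx,vy,x0,y0=cv2.fitLine(q.astype(np.float32),cv2.DIST_HUBER,0,.01,.01).ravel();return np.degrees(np.arctan2(vy,vx)),(x0,y0)
m=(H>105)&(H<125)&(S>150)&(abs(P[...,0]-475)<25)&(abs(P[...,1]+160)<60);q=P[m];print('blue',line(q[:,:2]),q[:,1].min(),q[:,1].max())
m=(abs(P[...,0]-510)<50)&(abs(P[...,1]-125)<80)&(P[...,2]>34)&(P[...,2]<46);q=P[m];print('rack',cv2.minAreaRect(q[:,:2].astype(np.float32)))
A=np.vstack([P.reshape(-1,3),Q.reshape(-1,3)])
A=A[(A[:,2]>100)&(A[:,2]<600)]
for x in range(350,800,50):
    print(x,[int(A[(A[:,0]>=x)&(A[:,0]<x+50)&(A[:,1]>=y)&(A[:,1]<y+50)][:,2].max(initial=0)) for y in range(-400,450,50)])
E
```

```text
[[   0.     -0.96   -0.28   78.08]
 [   1.      0.     -0.      0.54]
 [   0.     -0.28    0.96 -199.17]
 [   0.      0.      0.      1.  ]]
[[293.   0. 318.]
 [  0. 293. 200.]
 [  0.   0.   1.]]
blue (np.float32(-79.01882), (np.float32(472.74625), np.float32(-155.09631))) -216.76092060916704 -110.012296410698
rack ((512.8804931640625, 118.79032897949219), (129.7297821044922, 55.23196792602539), 72.40133666992188)
350 [0, 0, 0, 0, 0, 0, 0, 0, 0, 0, 0, 0, 0, 0, 0, 0, 0]
400 [0, 0, 0, 0, 163, 0, 0, 0, 0, 0, 0, 0, 0, 0, 181, 0, 0]
450 [0, 0, 0, 221, 225, 225, 0, 0, 0, 0, 0, 0, 0, 224, 224, 224, 0]
500 [0, 0, 0, 0, 212, 211, 0, 0, 0, 0, 0, 0, 0, 0, 199, 171, 0]
550 [0, 0, 0, 0, 170, 169, 0, 0, 0, 0, 0, 0, 0, 0, 0, 0, 0]
600 [0, 0, 0, 0, 0, 0, 0, 0, 0, 0, 0, 0, 0, 0, 204, 0, 0]
650 [0, 0, 0, 128, 0, 285, 292, 294, 295, 293, 291, 292, 293, 309, 293, 289, 0]
700 [0, 0, 0, 127, 0, 299, 301, 302, 303, 295, 295, 292, 338, 342, 293, 290, 261]
750 [0, 0, 0, 0, 101, 294, 299, 296, 297, 293, 293, 291, 292, 294, 291, 289, 266]
```

```bash
cat >> h.py <<'E'
from scipy.spatial.transform import Rotation as Rn
def plan(target,yawx,n,grip):
    "rows from measured pose to target, tool down with its x axis at yawx deg"
    o=r.observe();p=np.array(o['ee_pos'],float);R=np.array(o['ee_rot'])
    c,s=np.cos(np.radians(yawx)),np.sin(np.radians(yawx));T=np.array([[c,s,0],[s,-c,0],[0,0,-1.]])
    w=Rn.from_matrix(R.T@T).as_rotvec(degrees=True);dp=(np.array(target)-p)/n
    print('total',np.round(R.T@(dp*n),1),np.round(w,2))
    rows=[]
    for k in range(n):
        rows.append([round(x,4) for x in (R.T@dp/1000)]+[round(x,2) for x in w/n]+[grip]);R=R@Rn.from_rotvec(w/n,degrees=True).as_matrix()
    print(str([rows]).replace(' ',''))
E
python3 -c "
from h import *
plan([477,-163,300],101,12,1)"
```

```text
total [ 421.4 -373.  -115.5] [-7.000e-02 -6.000e-02 -8.658e+01]
[[[np.float64(0.0351),np.float64(-0.0311),np.float64(-0.0096),np.float64(-0.01),np.float64(-0.01),np.float64(-7.21),1],[np.float64(0.0387),np.float64(-0.0264),np.float64(-0.0096),np.float64(-0.01),np.float64(-0.01),np.float64(-7.21),1],[np.float64(0.0417),np.float64(-0.0213),np.float64(-0.0096),np.float64(-0.01),np.float64(-0.01),np.float64(-7.21),1],[np.float64(0.0441),np.float64(-0.0159),np.float64(-0.0096),np.float64(-0.01),np.float64(-0.01),np.float64(-7.21),1],[np.float64(0.0458),np.float64(-0.0103),np.float64(-0.0097),np.float64(-0.01),np.float64(-0.01),np.float64(-7.21),1],[np.float64(0.0467),np.float64(-0.0044),np.float64(-0.0097),np.float64(-0.01),np.float64(-0.01),np.float64(-7.21),1],[np.float64(0.0469),np.float64(0.0015),np.float64(-0.0097),np.float64(-0.01),np.float64(-0.01),np.float64(-7.21),1],[np.float64(0.0463),np.float64(0.0073),np.float64(-0.0097),np.float64(-0.01),np.float64(-0.01),np.float64(-7.21),1],[np.float64(0.045),np.float64(0.0131),np.float64(-0.0097),np.float64(-0.01),np.float64(-0.01),np.float64(-7.21),1],[np.float64(0.043),np.float64(0.0186),np.float64(-0.0097),np.float64(-0.01),np.float64(-0.01),np.float64(-7.21),1],[np.float64(0.0403),np.float64(0.0239),np.float64(-0.0097),np.float64(-0.01),np.float64(-0.01),np.float64(-7.21),1],[np.float64(0.037),np.float64(0.0288),np.float64(-0.0097),np.float64(-0.01),np.float64(-0.01),np.float64(-7.21),1]]]
```

servo_tool(series=[[[0.035, -0.031, -0.02, 0, 0, -7.2, 1], [0.039, -0.026, -0.02, 0, 0, -7.2, 1], [0.042, -0.021, -0.02, 0, 0, -7.2, 1], [0.044, -0.016, -0.02, 0, 0, -7.2, 1], [0.046, -0.01, -0.015, 0, 0, -7.2, 1], [0.047, -0.004, -0.01, 0, 0, -7.2, 1], [0.047, 0.001, -0.01, 0, 0, -7.2, 1], [0.046, 0.007, 0, 0, 0, -7.2, 1], [0.045, 0.013, 0, 0, 0, -7.2, 1], [0.043, 0.019, 0, 0, 0, -7.2, 1], [0.04, 0.024, 0, 0, 0, -7.2, 1], [0.037, 0.029, 0, 0, 0, -7.2, 1]]])

```text
clock: 1.3
ee_pos: [469.9, -148.2, 297.2]
ee_rot: [[-0.233, 0.973, -0.006], [0.973, 0.233, 0.004], [0.005, -0.005, -1.0]]
wrist_force: [0.7, -1.1, -0.1]
opening: 92.1
```

```bash
sed -i 's/round(x,4)/round(float(x),4)/;s/round(x,2)/round(float(x),2)/' h.py; python3 -c "
from h import *
plan([477,-163,300],101,6,1)"
```

```text
total [-16.    3.4  -2.9] [-0.28 -0.3   2.46]
[[[-0.0027,0.0006,-0.0005,-0.05,-0.05,0.41,1],[-0.0027,0.0006,-0.0005,-0.05,-0.05,0.41,1],[-0.0027,0.0006,-0.0005,-0.05,-0.05,0.41,1],[-0.0027,0.0006,-0.0005,-0.05,-0.05,0.41,1],[-0.0027,0.0006,-0.0005,-0.05,-0.05,0.41,1],[-0.0026,0.0007,-0.0005,-0.05,-0.05,0.41,1]]]
```

The tool arrived close to the target, so I'll settle it and look with the wrist camera.

servo_tool(series=[[[-0.008, 0.002, -0.001, -0.1, -0.15, 1.2, 1], [-0.008, 0.001, -0.002, -0.1, -0.15, 1.2, 1], [0, 0, 0, 0, 0, 0, 1]]])

```text
clock: 1.6
ee_pos: [479.0, -156.4, 299.8]
ee_rot: [[-0.204, 0.979, -0.001], [0.979, 0.204, 0.002], [0.003, -0.001, -1.0]]
wrist_force: [-0.5, -0.6, 0.8]
opening: 91.6
```

```bash
python3 - <<'E'
from h import *
import pickle
o=r.observe();i,d=grab_frame('wrist');pickle.dump((o,i,d),open('w1.pkl','wb'))
print(np.round(o['ee_pos'],1),np.round(o['ee_rot'],3).tolist())
P=cloud('wrist',d,o);H,S,V=cv2.split(cv2.cvtColor(i,cv2.COLOR_RGB2HSV))
m=(H>105)&(H<125)&(S>150)&(P[...,2]>150)&(d>0);q=P[m]
print('blue',len(q),np.percentile(q,[2,50,98],axis=0).round(1).tolist())
t=q[q[:,2]>np.percentile(q[:,2],98)-3];print('top',cv2.minAreaRect(t[:,:2].astype(np.float32)))
m=((H>172)|(H<4))&(S>140)&(P[...,2]>150)&(d>0);q=P[m];print('red',len(q),np.percentile(q,[5,50,95],axis=0).round(1).tolist())
t=q[q[:,2]>np.percentile(q[:,2],90)-3]
print('pad',cv2.minAreaRect(t[:,:2].astype(np.float32)))
save('w1',i)
E
```

```text
[ 479.  -156.4  299.8] [[-0.204, 0.979, -0.001], [0.979, 0.204, 0.002], [0.003, -0.001, -1.0]]
blue 735 [[465.0, -207.6, 173.2], [475.9, -155.9, 221.0], [487.9, -116.7, 222.8]]
top ((470.3359680175781, -155.9326934814453), (79.84481811523438, 81.84915924072266), 61.6733283996582)
red 633 [[486.9, -168.0, 208.8], [503.7, -158.5, 210.3], [519.7, -149.2, 211.6]]
pad ((478.0719299316406, -163.7287139892578), (87.73490905761719, 18.571557998657227), 10.391578674316406)
```

View pics/w1.png

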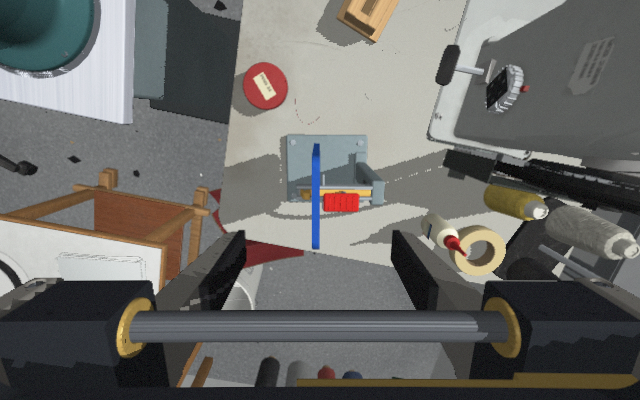

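The wrist picture shows the template's top edge as a vertical blue line at u≈316, v≈143–248. The pad is at u 324–358, v 193–212, and the rack's corner is at (365,15). I'll fit these now.

```bash
python3 - <<'E'
from h import *
import pickle
o,i,d=pickle.load(open('w1.pkl','rb'));P=cloud('wrist',d,o);H,S,V=cv2.split(cv2.cvtColor(i,cv2.COLOR_RGB2HSV))
roi=np.zeros((400,640),bool);roi[138:252,308:326]=1
b=(H>105)&(H<125)&(S>150)&roi&(P[...,2]>216);q=P[b][:,:2].astype(np.float32)
l=cv2.fitLine(q,cv2.DIST_HUBER,0,.01,.01).ravel();print('ang',np.degrees(np.arctan2(l[1],l[0])),l[2:])
v,u=np.where(b);print(u.min(),u.max(),v.min(),v.max(),len(u))
# slab: columns at middle rows, edges
for vv in range(150,245,12): 
    uu=u[v==vv]; print(vv,uu.min(),uu.max(),P[vv,uu,:].round(0).tolist()) if len(uu) else None
e=l[:2] if l[1]>0 else -l[:2]; t=(q-l[2:])@e; print('ext',np.percentile(t,[0,1,99,100]),'mid',l[2:]+e*(t.min()+t.max())/2)
roi[:]=0;roi[188:216,318:364]=1
m=((H>172)|(H<4))&(S>140)&roi&(P[...,2]>200);q=P[m][:,:2].astype(np.float32);print('pad',cv2.minAreaRect(q),np.median(P[m],0))
E
```

```text
ang -78.61432 [ 476.9108  -161.39008]
312 319 158 248 668
162 312 319 [[466.0, -123.0, 218.0], [467.0, -122.0, 219.0], [468.0, -122.0, 219.0], [469.0, -122.0, 217.0], [470.0, -122.0, 219.0], [471.0, -122.0, 220.0], [472.0, -121.0, 220.0], [473.0, -121.0, 219.0]]
174 312 319 [[468.0, -134.0, 221.0], [469.0, -134.0, 220.0], [470.0, -133.0, 222.0], [471.0, -133.0, 221.0], [472.0, -133.0, 222.0], [473.0, -133.0, 221.0], [474.0, -133.0, 220.0], [475.0, -133.0, 220.0]]
186 312 318 [[471.0, -145.0, 222.0], [472.0, -145.0, 221.0], [472.0, -145.0, 221.0], [473.0, -145.0, 221.0], [474.0, -145.0, 221.0], [475.0, -144.0, 222.0], [476.0, -144.0, 222.0]]
198 312 319 [[473.0, -157.0, 221.0], [474.0, -157.0, 222.0], [475.0, -157.0, 221.0], [476.0, -157.0, 221.0], [477.0, -156.0, 222.0], [478.0, -156.0, 221.0], [479.0, -156.0, 221.0], [480.0, -155.0, 222.0]]
210 312 318 [[475.0, -170.0, 220.0], [476.0, -169.0, 220.0], [477.0, -169.0, 222.0], [478.0, -169.0, 221.0], [479.0, -169.0, 221.0], [480.0, -168.0, 222.0], [481.0, -168.0, 221.0]]
222 312 318 [[478.0, -182.0, 220.0], [479.0, -182.0, 221.0], [480.0, -181.0, 222.0], [481.0, -181.0, 221.0], [482.0, -181.0, 222.0], [483.0, -181.0, 220.0], [484.0, -181.0, 221.0]]
234 312 318 [[481.0, -194.0, 221.0], [481.0, -194.0, 222.0], [483.0, -194.0, 221.0], [484.0, -194.0, 222.0], [485.0, -194.0, 221.0], [486.0, -193.0, 222.0], [487.0, -193.0, 221.0]]
ext [-50.83391571 -48.47147064  43.59869251  81.49385071] mid [ 473.88446 -146.36179]
pad ((493.4143371582031, -122.58562469482422), (35.58647918701172, 96.1314468383789), 15.375903129577637) [ 503.75499785 -158.3146168   210.31029169]
```

```bash
python3 -c "
from h import *
plan([477.2,-163.5,232],101.4,5,.35)"
```

```text
total [-6.8 -2.7 67.6] [-0.06 -0.16  0.35]
[[[-0.0014,-0.0005,0.0135,-0.01,-0.03,0.07,0.35],[-0.0014,-0.0005,0.0135,-0.01,-0.03,0.07,0.35],[-0.0014,-0.0006,0.0135,-0.01,-0.03,0.07,0.35],[-0.0013,-0.0006,0.0135,-0.01,-0.03,0.07,0.35],[-0.0013,-0.0006,0.0135,-0.01,-0.03,0.07,0.35]]]
```

servo_tool(series=[[[-0.002, -0.001, 0.012, 0, 0, 0.1, 0.35], [-0.002, -0.001, 0.012, 0, 0, 0.1, 0.35], [-0.002, -0.001, 0.012, 0, 0, 0.1, 0.35], [-0.001, 0, 0.012, 0, 0, 0, 0.35], [0, 0, 0.012, 0, 0, 0, 0.35], [0, 0, 0.008, 0, 0, 0, 0.35], [0, 0, 0, 0, 0, 0, 0.35]]])

```text
clock: 2.35
ee_pos: [473.0, -167.6, 223.4]
ee_rot: [[-0.191, 0.982, -0.006], [0.982, 0.191, 0.003], [0.005, -0.006, -1.0]]
wrist_force: [-0.0, 0.6, 0.6]
opening: 37.6
```

```bash
python3 - <<'E'
from h import *
i,d=grab_frame('side');j,_=grab_frame('wrist')
save('s2',np.hstack([cv2.resize(i[150:350,270:420],(450,600)),cv2.resize(j[130:290,260:380],(350,467)).__class__(0) if 0 else np.vstack([cv2.resize(j[130:290,270:390],(350,467)),np.zeros((133,350,3),np.uint8)])]))
plan([477.2,-163.5,213],101.4,3,.35)
E
```

```text
total [ 3.4  4.2 11.7] [-0.23 -0.2  -0.41]
[[[0.0011,0.0014,0.0039,-0.08,-0.07,-0.14,0.35],[0.0011,0.0014,0.0039,-0.08,-0.07,-0.14,0.35],[0.0011,0.0014,0.0039,-0.08,-0.07,-0.14,0.35]]]
```

View pics/s2.png

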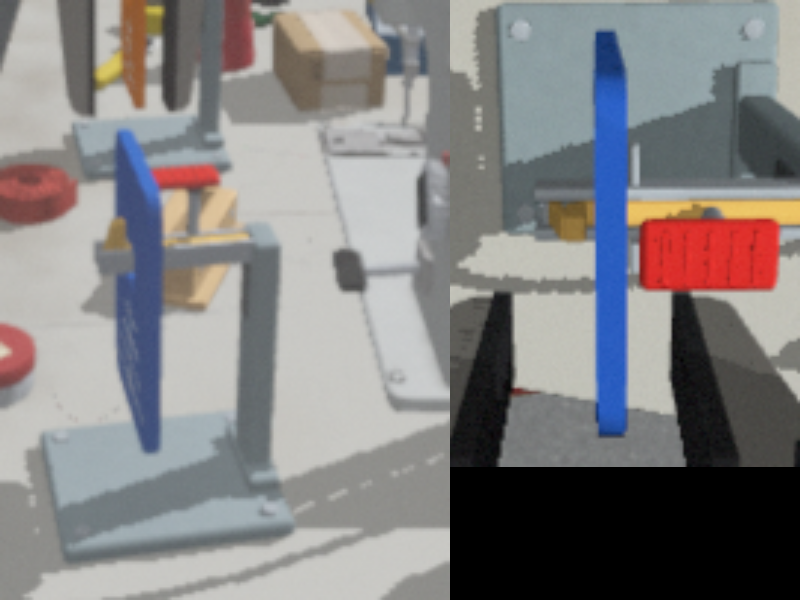

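In the side view the fingers straddle the template with its top just below them. In the wrist crop, the fingertips' upper ends lie at crop v≈290, the pad's lower edge. I'll check where the fingertip and pad lie in the tool frame.

```bash
python3 - <<'E'
from h import *
o=r.observe();j,d=grab_frame('wrist');P=cloud('wrist',d,o)
T=(P-np.array(o['ee_pos']))@np.array(o['ee_rot'])
H,S,V=cv2.split(cv2.cvtColor(j,cv2.COLOR_RGB2HSV))
m=(T[...,2]<10)&(d>0)&(T[...,2]>-40)&(abs(T[...,1])<60)&(S<120);q=T[m]
print('finger',len(q));
for a,b in((10,0),(0,-5),(-5,-10),(-10,-20),(-20,-40)):
    for s in(-1,1):
        k=q[(q[:,2]<=a)&(q[:,2]>b)&(q[:,1]*s>0)];print(a,b,s,len(k),np.percentile(k,[2,98],axis=0).round(1).tolist() if len(k) else '')
m=((H>172)|(H<4))&(S>140)&(abs(T[...,2]-13)<6)&(abs(T[...,1])<60)&(abs(T[...,0])<40);q=T[m];print('pad',np.percentile(q,[2,50,98],axis=0).round(1).tolist())
m=(H>105)&(H<125)&(S>150)&(abs(T[...,2]-2)<4)&(abs(T[...,1])<30);q=T[m];print('blue',np.percentile(q,[1,50,99],axis=0).round(1).tolist())
print(np.round(o['ee_pos'],1))
E
```

```text
finger 376
10 0 -1 0 
10 0 1 25 [[-46.9, 0.7, 2.7], [20.1, 8.3, 9.2]]
0 -5 -1 0 
0 -5 1 0 
-5 -10 -1 0 
-5 -10 1 0 
-10 -20 -1 0 
-10 -20 1 0 
-20 -40 -1 171 [[-9.2, -27.9, -39.9], [10.0, -15.9, -29.3]]
-20 -40 1 180 [[-9.3, 16.4, -39.8], [10.0, 28.3, -29.4]]
pad [[-5.7, 13.2, 12.7], [3.6, 30.1, 14.3], [11.9, 47.7, 16.7]]
blue [[-41.9, 0.6, 2.0], [7.5, 4.3, 3.6], [45.0, 7.9, 5.6]]
[ 473.8 -167.7  224.7]
```

servo_tool(series=[[[0.003, 0.004, 0, 0, 0, -0.3, 0.35], [0, 0, 0, -0.2, -0.2, 0, 0.35], [0, 0, 0.006, 0, 0, 0, 0.35], [0, 0, 0.004, 0, 0, 0, 0.35], [0, 0, 0, 0, 0, 0, 0.35]]])

```text
clock: 3.0
ee_pos: [479.3, -163.6, 216.3]
ee_rot: [[-0.197, 0.98, 0.005], [0.98, 0.197, -0.003], [-0.003, 0.004, -1.0]]
wrist_force: [-0.1, -0.8, 0.6]
opening: 32.2
```

```bash
python3 - <<'E'
from h import *
plan([477.2,-163.5,213],101.4,1,.35);print(r.observe()['ee_pos'],r.observe()['wrist_force'])
E
```

```text
total [ 0.5 -2.1  3.3] [ 0.23  0.19 -0.03]
[[[0.0005,-0.0021,0.0033,0.23,0.19,-0.03,0.35]]]
[ 479.3332655  -163.60042603  216.27509343] [-0.10977779 -0.79561318  0.56033451]
```

servo_tool(series=[[[0, -0.002, 0.003, 0.1, 0.1, 0, 0.35], [0, 0, 0.002, 0, 0, 0, 0.35], [0, 0, 0.0015, 0, 0, 0, 0.35], [0, 0, 0.0015, 0, 0, 0, 0.35], [0, 0, 0.0015, 0, 0, 0, 0.35], [0, 0, 0.0015, 0, 0, 0, 0.35]]])

```text
clock: 3.6
ee_pos: [477.1, -164.3, 204.3]
ee_rot: [[-0.197, 0.98, 0.002], [0.98, 0.197, -0.001], [-0.001, 0.002, -1.0]]
wrist_force: [0.5, 0.4, 0.4]
opening: 32.3
```

Expected 3 N at this height but I feel none, so I'll look before going further.

```bash
python3 - <<'E'
from h import *
i,d=grab_frame('side');o=r.observe();j,dj=grab_frame('wrist')
save('s3',np.hstack([cv2.resize(i[60:260,270:420],(450,600)),np.vstack([cv2.resize(j[130:290,270:390],(350,467)),np.zeros((133,350,3),np.uint8)])]))
P=cloud('wrist',dj,o);T=(P-np.array(o['ee_pos']))@np.array(o['ee_rot'])
H,S,V=cv2.split(cv2.cvtColor(j,cv2.COLOR_RGB2HSV))
for z0 in[0]:
    m=((H>172)|(H<4))&(S>140)&(abs(T[...,2]+5)<25)&(abs(T[...,1])<60)&(abs(T[...,0])<40);q=T[m];print('pad',len(q),np.percentile(q,[2,50,98],axis=0).round(1).tolist())
print(o['ee_pos'],o['wrist_force'])
E
```

```text
pad 1063 [[-8.5, 9.2, -7.8], [2.8, 27.2, -6.1], [9.4, 44.1, -3.7]]
[ 476.96190922 -164.27054007  204.00364049] [-0.3309027   0.17779981 -0.18955094]
```

View pics/s3.png

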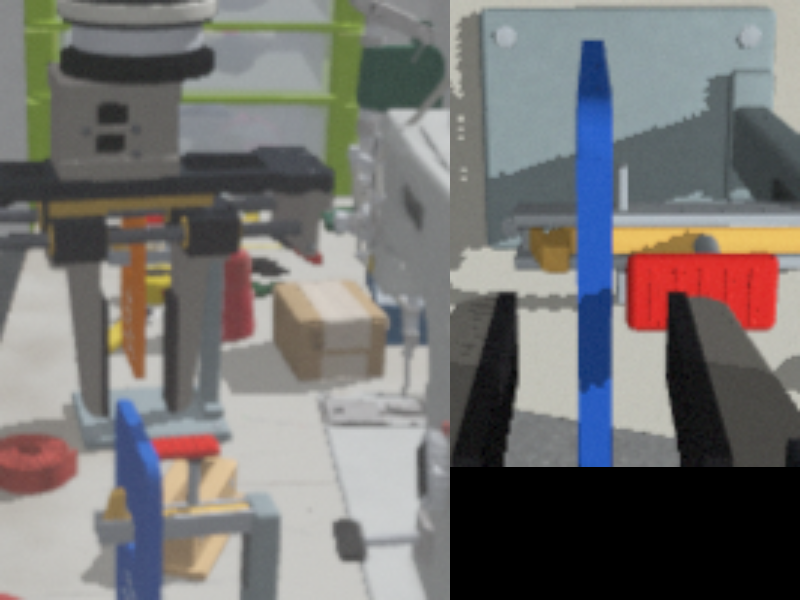

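The side view shows the fingertips (crop v≈412) clearly above the pad (v≈445), so the real tips seem to be well above the stated TCP. I'll measure them in both depth images.

```bash
python3 - <<'E'
from h import *
o=r.observe()
for n in('side','scene','wrist'):
    j,d=grab_frame(n);P=cloud(n,d,o);T=(P-np.array(o['ee_pos']))@np.array(o['ee_rot'])
    H,S,V=cv2.split(cv2.cvtColor(j,cv2.COLOR_RGB2HSV))
    m=(d>0)&(abs(T[...,0])<14)&(abs(T[...,1])<45)&(T[...,2]>-90)&(T[...,2]<20)&(S<100)
    for s in(-1,1):
        q=T[m&(T[...,1]*s>8)];print(n,s,len(q),np.percentile(q,[1,50,98,100],axis=0).round(1).tolist() if len(q) else '')
E
```

```text
side -1 397 [[-12.9, -33.5, -89.4], [-10.5, -24.5, -62.5], [4.2, -16.6, -29.9], [9.2, -12.1, 19.5]]
side 1 485 [[-13.1, 15.4, -88.6], [-10.2, 21.8, -57.2], [9.1, 34.5, 15.6], [11.1, 44.0, 19.9]]
scene -1 126 [[-10.5, -33.6, -89.4], [8.7, -26.0, -63.9], [13.8, -15.2, -32.8], [14.0, -14.1, -29.5]]
scene 1 144 [[-11.3, 14.4, -89.4], [7.3, 19.4, -59.3], [13.4, 33.4, 13.7], [13.9, 36.8, 17.7]]
wrist -1 1910 [[-9.5, -31.6, -89.5], [9.5, -20.9, -69.2], [10.6, -15.7, -31.6], [11.3, -11.2, 20.0]]
wrist 1 1918 [[-9.4, 16.2, -89.6], [9.5, 21.3, -69.6], [10.7, 31.7, -31.8], [11.1, 43.7, 19.5]]
```

All three cameras put the real fingertips 29–30 mm behind the reported TCP. So I expect pad contact at ee z≈181 and the stop at ≈163. I'll go on by feel with that offset.

servo_tool(series=[[[0, 0, 0.004, 0, 0, 0, 0.35], [0, 0, 0.004, 0, 0, 0, 0.35], [0, 0, 0.004, 0, 0, 0, 0.35], [0, 0, 0.002, 0, 0, 0, 0.35], [0, 0, 0.001, 0, 0, 0, 0.35]]])

```text
clock: 4.35
ee_pos: [477.2, -164.3, 188.2]
ee_rot: [[-0.197, 0.98, 0.002], [0.981, 0.197, -0.001], [-0.002, 0.002, -1.0]]
wrist_force: [-0.2, -0.8, -0.1]
opening: 32.1
```

```bash
python3 - <<'E'
from h import *
plan([477.2,-163.5,183],101.4,1,.35);o=r.observe();print(o['ee_pos'],o['wrist_force'])
E
```

```text
total [0.8 0.2 5.2] [ 0.12  0.09 -0.07]
[[[0.0008,0.0002,0.0052,0.12,0.09,-0.07,0.35]]]
[ 477.18813651 -164.34250864  188.15393146] [-0.2010618  -0.79964676 -0.05803686]
```

servo_tool(series=[[[0.001, 0, 0.003, 0, 0, 0, 0.35], [0, 0, 0.002, 0, 0, 0, 0.35], [0, 0, 0.0012, 0, 0, 0, 0.35], [0, 0, 0.0012, 0, 0, 0, 0.35], [0, 0, 0.0012, 0, 0, 0, 0.35], [0, 0, 0.0012, 0, 0, 0, 0.35]]])

```text
clock: 4.95
ee_pos: [477.1, -163.3, 178.3]
ee_rot: [[-0.197, 0.98, 0.002], [0.98, 0.197, -0.002], [-0.002, 0.002, -1.0]]
wrist_force: [-1.4, 0.2, 3.3]
opening: 32.0
```

Contact at the expected height (3.3 N).

servo_tool(series=[[[0, 0, 0.0012, 0, 0, 0, 0.35], [0, 0, 0.0012, 0, 0, 0, 0.35], [0, 0, 0.0012, 0, 0, 0, 0.35], [0, 0, 0.0012, 0, 0, 0, 0.35], [0, 0, 0.0012, 0, 0, 0, 0.35], [0, 0, 0.0012, 0, 0, 0, 0.35], [0, 0, 0.0012, 0, 0, 0, 0.35], [0, 0, 0.0012, 0, 0, 0, 0.35]]])

```text
clock: 5.75
ee_pos: [477.2, -163.3, 168.9]
ee_rot: [[-0.197, 0.98, 0.003], [0.98, 0.197, -0.002], [-0.003, 0.002, -1.0]]
wrist_force: [-2.3, 0.9, 5.3]
opening: 32.1
```

servo_tool(series=[[[0, 0, 0.001, 0, 0, 0, 0.35], [0, 0, 0.001, 0, 0, 0, 0.35], [0, 0, 0.001, 0, 0, 0, 0.35], [0, 0, 0.0008, 0, 0, 0, 0.35]]])

```text
clock: 6.15
ee_pos: [477.3, -163.4, 165.3]
ee_rot: [[-0.197, 0.98, 0.003], [0.98, 0.197, -0.003], [-0.003, 0.002, -1.0]]
wrist_force: [-2.4, 0.4, 7.1]
opening: 32.1
```

servo_tool(series=[[[0, 0, 0.0007, 0, 0, 0, 0.35], [0, 0, 0.0007, 0, 0, 0, 0.35], [0, 0, 0.0007, 0, 0, 0, 0.35]]])

```text
clock: 6.45
ee_pos: [477.4, -163.4, 163.9]
ee_rot: [[-0.197, 0.98, 0.003], [0.98, 0.197, -0.003], [-0.004, 0.002, -1.0]]
wrist_force: [-4.6, 1.4, 11.7]
opening: 32.1
```

Firm stop at 11.7 N. Now I'll close on the template while holding the pad down.

servo_tool(series=[[[0, 0, 0.0003, 0, 0, 0, 0.2], [0, 0, 0.0003, 0, 0, 0, 0.1], [0, 0, 0.0003, 0, 0, 0, 0], [0, 0, 0.0003, 0, 0, 0, 0], [0, 0, 0.0003, 0, 0, 0, 0]]])

```text
clock: 6.95
ee_pos: [481.0, -163.3, 165.5]
ee_rot: [[-0.197, 0.98, 0.01], [0.98, 0.198, -0.005], [-0.007, 0.008, -1.0]]
wrist_force: [-3.5, 0.2, 9.1]
opening: 7.6
```

Gripped at 7.6 mm and the pad is still down. Now I'll pull along the stand's −x (tool −y), gently at first.

servo_tool(series=[[[0, -0.003, 0.0004, 0, 0, 0, 0], [0, -0.003, 0.0004, 0, 0, 0, 0], [0, -0.003, 0.0003, 0, 0, 0, 0]]])

```text
clock: 7.25
ee_pos: [478.7, -164.3, 166.7]
ee_rot: [[-0.199, 0.98, 0.024], [0.98, 0.199, -0.005], [-0.01, 0.022, -1.0]]
wrist_force: [3.4, 1.8, 4.7]
opening: 8.0
```

It moved only 2 mm, and the hand tilted and rose slightly. I'll straighten it and press back down before pulling more.

servo_tool(series=[[[0, 0, 0.0012, 0.6, 0, 0, 0], [0, 0, 0.001, 0.5, 0, 0, 0], [0, 0, 0.0005, 0.3, 0, 0, 0]]])

```text
clock: 7.55
ee_pos: [478.3, -164.6, 165.5]
ee_rot: [[-0.198, 0.98, -0.003], [0.98, 0.198, -0.012], [-0.011, -0.005, -1.0]]
wrist_force: [-2.5, 2.1, 11.1]
opening: 8.0
```

```bash
python3 - <<'E'
from h import *
i,d=grab_frame('side');o=r.observe();P=cloud('side',d)
H,S,V=cv2.split(cv2.cvtColor(i,cv2.COLOR_RGB2HSV))
m=((H>172)|(H<4))&(S>140)&(abs(P[...,0]-500)<40)&(abs(P[...,1]+160)<30)&(P[...,2]>160);q=P[m];print('pad z',len(q),np.percentile(q,[5,50,95],axis=0).round(1).tolist())
print(o['ee_pos'],o['wrist_force'],np.round(o['ee_rot'],3).tolist())
save('s4',cv2.resize(i[170:290,290:400],(660,600),interpolation=cv2.INTER_CUBIC))
E
```

```text
pad z 90 [[495.4, -170.6, 191.8], [506.3, -163.9, 193.5], [517.8, -153.1, 194.7]]
[ 478.27837157 -164.50503111  165.4607159 ] [-3.17586556  1.08543609 11.71198085] [[-0.198, 0.98, -0.003], [0.98, 0.198, -0.012], [-0.011, -0.005, -1.0]]
```

View pics/s4.png

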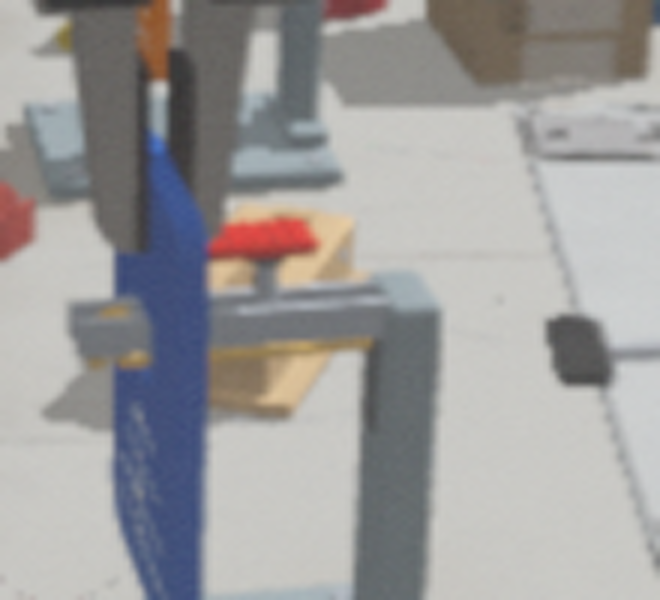

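The picture shows the tooth flush with the peg (crop 115,310) and the pad at z≈193.5, about 17 mm down, with the template upright in the fingers. I'll pull more firmly now.

servo_tool(series=[[[0, -0.006, 0.0005, 0.2, 0, 0, 0], [0, -0.006, 0.0005, 0.2, 0, 0, 0]]])

```text
clock: 7.8
ee_pos: [469.7, -166.7, 165.6]
ee_rot: [[-0.2, 0.98, -0.004], [0.98, 0.199, -0.014], [-0.013, -0.007, -1.0]]
wrist_force: [3.6, 0.6, 3.8]
opening: 7.9
```

Moving freely now. I'll carry on at constant height until it is clear.

servo_tool(series=[[[0, -0.006, 0, 0, 0, 0, 0], [0, -0.007, 0, 0, 0, 0, 0], [0, -0.007, 0, 0, 0, 0, 0], [0, -0.007, 0, 0, 0, 0, 0], [0, -0.008, 0, 0, 0, 0, 0]]])

```text
clock: 8.3
ee_pos: [430.2, -173.9, 163.3]
ee_rot: [[-0.2, 0.98, -0.011], [0.98, 0.2, -0.012], [-0.01, -0.013, -1.0]]
wrist_force: [-0.1, 0.1, -1.4]
opening: 8.0
```

servo_tool(series=[[[0, -0.015, -0.004, 0, 0, 0, 0], [0, -0.012, -0.01, 0, 0, 0, 0], [0, 0, -0.02, 0, 0, 0, 0], [0, 0, -0.03, 0, 0, 0, 0], [0, 0, -0.02, 0, 0, 0, 0], [0, 0, 0, 0, 0, 0, 0]]])

```text
clock: 8.9
ee_pos: [391.4, -178.9, 244.7]
ee_rot: [[-0.195, 0.98, -0.031], [0.981, 0.195, -0.007], [-0.001, -0.031, -1.0]]
wrist_force: [-0.1, 0.2, -2.0]
opening: 7.7
```

```bash
python3 - <<'E'
from h import *
plan([479,14,250],72.4,8,0);o=r.observe();print(o['ee_pos'],o['wrist_force'],o['opening'])
E
```

```text
total [172.1 123.3  -9.3] [-1.75  0.49 28.83]
[[[0.0215,0.0154,-0.0012,-0.22,0.06,3.6,0],[0.0224,0.014,-0.0011,-0.22,0.06,3.6,0],[0.0233,0.0126,-0.001,-0.22,0.06,3.6,0],[0.024,0.0111,-0.0009,-0.22,0.06,3.6,0],[0.0247,0.0096,-0.0009,-0.22,0.06,3.6,0],[0.0252,0.008,-0.0008,-0.22,0.06,3.6,0],[0.0257,0.0064,-0.0008,-0.22,0.06,3.6,0],[0.026,0.0048,-0.0007,-0.22,0.06,3.6,0]]]
[ 391.3687558  -178.8821821   244.67011539] [-0.06252383  0.15959606 -1.95277464] 7.724742414432505
```

servo_tool(series=[[[0.0215, 0.0155, -0.001, -0.2, 0, 3.6, 0], [0.0225, 0.014, -0.001, -0.2, 0, 3.6, 0], [0.0235, 0.0125, -0.001, -0.2, 0.1, 3.6, 0], [0.024, 0.011, -0.001, -0.2, 0, 3.6, 0], [0.0245, 0.0095, -0.001, -0.2, 0.1, 3.6, 0], [0.025, 0.008, -0.001, -0.2, 0, 3.6, 0], [0.0255, 0.0065, -0.001, -0.2, 0.1, 3.6, 0], [0.026, 0.005, -0.001, -0.2, 0, 3.6, 0], [0, 0, 0, 0, 0, 0, 0], [0, 0, 0, 0, 0, 0, 0]]])

```text
clock: 9.9
ee_pos: [469.0, 15.5, 233.6]
ee_rot: [[0.328, 0.944, -0.03], [0.945, -0.328, -0.001], [-0.011, -0.028, -1.0]]
wrist_force: [-0.1, -0.6, -1.0]
opening: 8.0
```

```bash
python3 - <<'E'
from h import *
import pickle
o=r.observe();i,d=grab_frame('wrist');pickle.dump((o,i,d),open('w2.pkl','wb'))
print(o['ee_pos'],np.round(o['ee_rot'],3).tolist())
save('w2',i,1.25)
E
```

```text
[468.99880625  15.5393957  233.60731161] [[0.328, 0.944, -0.03], [0.945, -0.328, -0.001], [-0.011, -0.028, -1.0]]
```

View pics/w2.png

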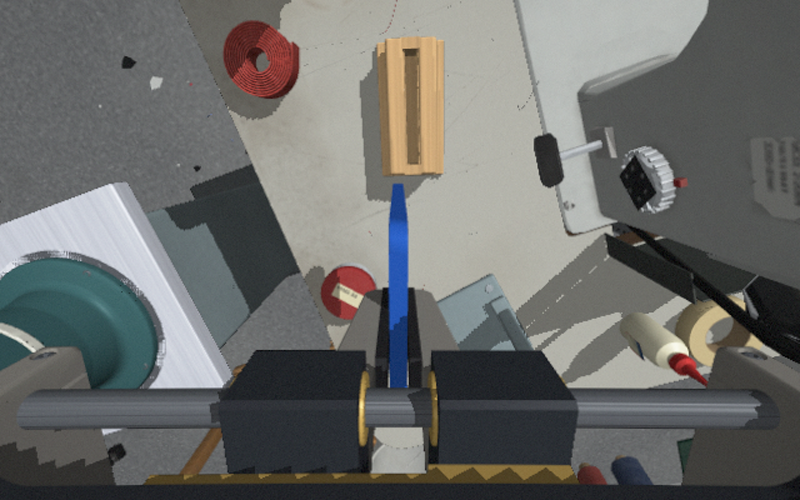

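The slot is clearly visible, with corners at (404,48), (419,48), (420,165) and (406,165) in the 1.25× picture. The template's bottom corner is at about (399,185). I'll fit the slot line on the block's top plane and the held template's plane.

```bash
cat > fit.py <<'E'
from h import *
def template():
    o=r.observe();out=[]
    for n in('scene','side'):
        i,d=grab_frame(n);P=cloud(n,d);H,S,V=cv2.split(cv2.cvtColor(i,cv2.COLOR_RGB2HSV))
        m=(H>105)&(H<125)&(S>120)&(d>0)&(np.linalg.norm(P-np.array(o['ee_pos'])+[0,0,25],axis=-1)<130)
        m=cv2.erode(m.astype(np.uint8),np.ones((3,3)))>0
        q=P[m]
        if len(q)<60: print(n,'few',len(q));continue
        c=np.median(q,0)
        for _ in range(4):
            u,s,vt=np.linalg.svd(q-q.mean(0),full_matrices=False);nn=vt[2];e=(q-q.mean(0))@nn;q=q[abs(e)<2.5*e.std()+.3]
        nn=nn*np.sign(nn[0]);print(n,len(q),'c',q.mean(0).round(1),'n',nn.round(3),'rms',e.std().round(2),'tool n',(np.array(o['ee_rot']).T@nn).round(3),'tool c',(np.array(o['ee_rot']).T@(q.mean(0)-o['ee_pos'])).round(1),'z',q[:,2].min().round(1),q[:,2].max().round(1))
if __name__=='__main__': template()
E
python3 - <<'E'
from fit import *
import pickle
template()
o,i,d=pickle.load(open('w2.pkl','rb'));P=cloud('wrist',d,o)
top=P[25:145,300:360];k=(abs(top[...,2]-40)<4);q=top[k];print('top z',np.median(q[:,2]),cv2.minAreaRect(q[:,:2].astype(np.float32)))
# slot mask: below top
m=np.zeros((400,640),np.uint8);m[33:138,316:342]=((P[33:138,316:342,2]<32)&(d[33:138,316:342]>0));nl,L,st,c=cv2.connectedComponentsWithStats(m);kk=1+np.argmax(st[1:,4]);print(st[kk],c[kk])
C=camera_info('wrist');K=np.array(C['camera_matrix']);D=np.array(C['distortion']);Hh=np.array(C['hand_eye']);R=np.array(o['ee_rot'])@Hh[:3,:3];t=np.array(o['ee_rot'])@Hh[:3,3]+o['ee_pos']
def onplane(pts,z):
    a=cv2.undistortPoints(np.array(pts,float)[:,None],K,D)[:,0];ray=np.c_[a,np.ones(len(a))]@R.T;return t+ray*((z-t[2])/ray[:,2])[:,None]
s=onplane([(323,38.5),(335.5,38.5),(336,132),(325,132)],40);print('slot hand',s.round(1).tolist(),s.mean(0))
b=onplane([(304.5,31),(354,31),(353,139),(306,139)],40);print(b.round(1).tolist(),b.mean(0))
save('w3',i,8,(300,25,370,150)) if 0 else save('w3',i,5,(290,22,380,142))
E
```

```text
scene 988 c [465.7  19.3 221. ] n [ 0.945 -0.326 -0.026] rms 2.21 tool n [ 0.003  1.    -0.002] tool c [ 2.6 -3.8 12.7] z 132.3 290.5
side 648 c [464.9  -8.7 225. ] n [ 0.941 -0.337 -0.027] rms 0.8 tool n [-0.008  1.    -0.001] tool c [-24.1   4.4   8.7] z 136.0 289.4
top z 38.80103781956571 ((512.762451171875, 117.28829956054688), (128.277099609375, 48.376224517822266), 72.63536071777344)
[324  40  11  92 866] [329.08083141  84.70900693]
slot hand [[523.4, 170.7, 40.0], [537.4, 165.7, 40.0], [504.2, 62.3, 40.0], [490.7, 67.0, 40.0]] [513.91531292 116.3923385   40.        ]
[[505.2, 185.5, 40.0], [560.5, 165.9, 40.0], [522.4, 46.5, 40.0], [464.2, 66.6, 40.0]] [513.06761952 116.11754123  40.        ]
```

View pics/w3.png

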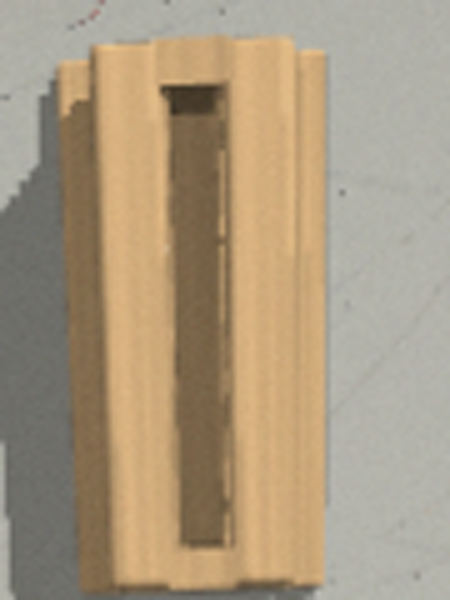

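```bash
python3 - <<'E'
from fit import *
import pickle
o,i,d=pickle.load(open('w2.pkl','rb'));P=cloud('wrist',d,o);E=np.array(o['ee_rot']);T=(P-np.array(o['ee_pos']))@E
C=camera_info('wrist');K=np.array(C['camera_matrix']);D=np.array(C['distortion']);Hh=np.array(C['hand_eye']);R=E@Hh[:3,:3];t=E@Hh[:3,3]+o['ee_pos']
def onplane(pts,z):
    a=cv2.undistortPoints(np.array(pts,float)[:,None],K,D)[:,0];ray=np.c_[a,np.ones(len(a))]@R.T;return t+ray*((z-t[2])/ray[:,2])[:,None]
s=onplane([(322.2,39.2),(335.8,38.8),(336.8,131.4),(326,131.4)],40)
a=(s[0]+s[1])/2;b=(s[2]+s[3])/2;print('slot mid',(a+b)/2,'yaw',np.degrees(np.arctan2(*(a-b)[1::-1])),'w',np.linalg.norm(s[0]-s[1]),np.linalg.norm(s[2]-s[3]),'len',np.linalg.norm(a-b))
H,S,V=cv2.split(cv2.cvtColor(i,cv2.COLOR_RGB2HSV))
m=(H>105)&(H<125)&(S>120)&(d>0)&(abs(T[...,1])<25);q=T[m]
for lo in range(-70,120,15):
    k=q[(q[:,2]>lo)&(q[:,2]<lo+15)]
    if len(k)>8: print('blue toolz',lo,len(k),np.percentile(k[:,:2],[2,50,98],axis=0).round(1).tolist())
i,d=grab_frame('scene');P=cloud('scene',d);T=(P-np.array(o['ee_pos']))@E;H,S,V=cv2.split(cv2.cvtColor(i,cv2.COLOR_RGB2HSV))
m=(H>105)&(H<125)&(S>120)&(d>0)&(abs(T[...,1])<12)&(abs(T[...,0])<70);q=T[m]
for lo in range(-60,110,20):
    k=q[(q[:,2]>lo)&(q[:,2]<lo+20)]
    if len(k)>8: print('scene toolz',lo,len(k),np.percentile(k,[1,99],axis=0).round(1).tolist())
E
```

```text
slot mid [514.36359748 116.36061357  40.        ] yaw 73.1471210148601 w 16.23217061067826 14.058222196584076 len 107.43258730336487
blue toolz -70 1504 [[-26.4, -3.5], [10.0, 0.2], [38.8, 4.1]]
blue toolz -55 531 [[-26.0, -3.5], [40.5, 0.7], [47.5, 4.1]]
blue toolz -40 70 [[9.5, -4.7], [47.6, -0.4], [47.8, 3.6]]
blue toolz -25 52 [[47.5, -3.5], [47.7, 0.4], [47.9, 3.8]]
blue toolz -10 40 [[47.6, -3.3], [47.8, 0.1], [48.0, 3.5]]
blue toolz 5 33 [[47.8, -3.6], [48.0, 0.1], [48.1, 3.7]]
blue toolz 20 30 [[47.9, -3.4], [48.1, 0.0], [48.3, 3.9]]
blue toolz 35 18 [[48.0, -3.3], [48.2, 0.0], [48.3, 3.3]]
blue toolz 50 18 [[48.1, -3.5], [48.3, 0.0], [48.5, 3.5]]
blue toolz 65 17 [[48.4, -3.7], [48.5, -0.0], [48.6, 3.6]]
blue toolz 80 16 [[48.4, -3.6], [48.6, -0.0], [48.7, 3.5]]
scene toolz -60 164 [[-49.4, -7.6, -59.3], [48.0, 5.7, -40.6]]
scene toolz -40 186 [[-49.4, -9.8, -39.9], [48.6, 2.2, -20.1]]
scene toolz -20 194 [[-49.9, -8.1, -19.8], [49.3, 3.1, -0.4]]
scene toolz 0 177 [[-50.7, -7.5, 0.1], [49.6, 4.7, 19.8]]
scene toolz 20 211 [[-49.6, -8.3, 20.2], [49.9, 6.1, 39.7]]
scene toolz 40 167 [[-50.7, -8.7, 40.5], [50.0, 3.6, 59.5]]
scene toolz 60 178 [[-48.3, -7.8, 60.3], [50.2, 3.7, 79.7]]
scene toolz 80 161 [[-48.0, -8.6, 80.3], [49.9, 1.4, 99.7]]
scene toolz 100 20 [[-41.7, -5.8, 100.4], [33.3, 1.2, 103.3]]
```

The template sits square in the tool: y≈0, centre x≈−1.7, bottom ≈105 below the TCP. The slot is at (513.6,116.8) with yaw ≈72.8°. Next I'll move above it.

```bash
python3 -c "
from h import *
plan([514.1,118.4,190],72.8,5,0)"
```

```text
total [112.9   8.6  43.3] [-1.47  0.59 -2.13]
[[[0.0226,0.0017,0.0087,-0.29,0.12,-0.43,0],[0.0226,0.0019,0.0087,-0.29,0.12,-0.43,0],[0.0225,0.002,0.0088,-0.29,0.12,-0.43,0],[0.0225,0.0021,0.0088,-0.29,0.12,-0.43,0],[0.0225,0.0022,0.0089,-0.29,0.12,-0.43,0]]]
```

servo_tool(series=[[[0.022, 0.002, 0.006, -0.3, 0.1, -0.4, 0], [0.022, 0.002, 0.006, -0.3, 0.1, -0.4, 0], [0.022, 0.002, 0.006, -0.3, 0.1, -0.4, 0], [0.022, 0.002, 0.006, -0.3, 0.1, -0.4, 0], [0.018, 0.001, 0.005, -0.3, 0.1, -0.4, 0], [0, 0, 0, 0, 0, 0, 0], [0, 0, 0, 0, 0, 0, 0]]])

```text
clock: 10.8
ee_pos: [513.6, 106.0, 203.5]
ee_rot: [[0.309, 0.951, 0.002], [0.951, -0.309, -0.007], [-0.006, 0.004, -1.0]]
wrist_force: [0.7, -0.2, -0.8]
opening: 7.7
```

```bash
python3 -c "
from h import *
plan([514.1,118.4,165],72.8,3,0);print(r.observe()['ee_pos'],r.observe()['wrist_force'])"
```

```text
total [12.2 -3.5 38.5] [ 0.21  0.33 -0.8 ]
[[[0.0041,-0.0012,0.0128,0.07,0.11,-0.27,0],[0.004,-0.0011,0.0128,0.07,0.11,-0.27,0],[0.004,-0.0011,0.0128,0.07,0.11,-0.27,0]]]
[513.56308974 106.01155537 203.5465289 ] [ 0.73387341 -0.22223799 -0.82124071]
```

servo_tool(series=[[[0.006, -0.0015, 0.01, 0.1, 0.1, -0.4, 0], [0.006, -0.0015, 0.01, 0.1, 0.1, -0.3, 0], [0, 0, 0.008, 0, 0, 0, 0], [0, 0, 0.005, 0, 0, 0, 0], [0, 0, 0, 0, 0, 0, 0]]])

```text
clock: 11.3
ee_pos: [514.0, 114.9, 167.5]
ee_rot: [[0.301, 0.953, -0.001], [0.953, -0.301, -0.004], [-0.004, 0.0, -1.0]]
wrist_force: [0.6, 0.0, -1.2]
opening: 7.7
```

```bash
python3 -c "
from h import *
plan([514.1,118.4,155],72.8,1,0)
from fit import template;template()"
```

```text
total [ 3.4 -1.  12.5] [ 0.    0.25 -0.35]
[[[0.0034,-0.001,0.0125,0.0,0.25,-0.35,0]]]
scene 860 c [511.4 120.1 156.1] n [ 0.954 -0.3    0.001] rms 2.19 tool n [ 0.002  1.    -0.001] tool c [ 4.2 -4.1 11.4] z 68.4 224.9
side 337 c [512.   93.8 166.9] n [ 0.953 -0.304  0.007] rms 0.72 tool n [-0.002  1.    -0.007] tool c [-20.7   4.4   0.7] z 77.3 222.6
```

servo_tool(series=[[[0.003, -0.001, 0.004, 0, 0.2, -0.3, 0], [0.0005, 0, 0.005, 0, 0, 0, 0], [0, 0, 0.005, 0, 0, 0, 0], [0, 0, 0.003, 0, 0, 0, 0], [0, 0, 0.002, 0, 0, 0, 0]]])

```text
clock: 11.9
ee_pos: [515.6, 119.1, 148.8]
ee_rot: [[0.296, 0.955, 0.004], [0.955, -0.296, -0.0], [0.001, 0.003, -1.0]]
wrist_force: [-0.3, -0.0, -1.9]
opening: 7.6
```

```bash
python3 - <<'E'
from h import *
plan([514.1,118.4,140],72.8,1,0)
i,d=grab_frame('scene');j,d=grab_frame('side')
save('e',np.hstack([cv2.resize(i[150:260,240:340],(400,440)),cv2.resize(j[150:270,290:370],(293,440))]))
E
```

```text
total [-1.1 -1.3  8.8] [ 0.2  -0.05 -0.04]
[[[-0.0011,-0.0013,0.0088,0.2,-0.05,-0.04,0]]]
```

View pics/e.png

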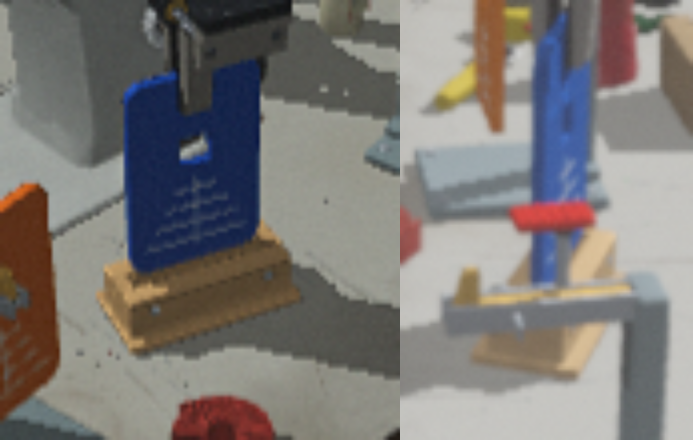

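The scene crop shows the template centred over the slot, with its bottom edge (≈(195,262)) right above the block. The keeper has sprung back up (side crop 465,285). I'll apply the 1 mm correction and lower.

servo_tool(series=[[[-0.001, -0.0013, 0, 0.1, 0, 0, 0], [0, 0, 0.002, 0, 0, 0, 0], [0, 0, 0.002, 0, 0, 0, 0], [0, 0, 0.002, 0, 0, 0, 0], [0, 0, 0.002, 0, 0, 0, 0], [0, 0, 0.002, 0, 0, 0, 0]]])

```text
clock: 12.6
ee_pos: [514.3, 118.5, 138.7]
ee_rot: [[0.297, 0.955, 0.003], [0.955, -0.297, 0.0], [0.001, 0.002, -1.0]]
wrist_force: [0.8, -0.1, -1.9]
opening: 7.9
```

No contact force at about 6 mm into the mouth. Continuing down.

servo_tool(series=[[[0, 0, 0.003, 0, 0, 0, 0], [0, 0, 0.003, 0, 0, 0, 0], [0, 0, 0.003, 0, 0, 0, 0], [0, 0, 0.003, 0, 0, 0, 0], [0, 0, 0.003, 0, 0, 0, 0]]])

```text
clock: 13.1
ee_pos: [514.4, 118.4, 122.2]
ee_rot: [[0.297, 0.955, 0.003], [0.955, -0.297, 0.0], [0.001, 0.002, -1.0]]
wrist_force: [0.5, 0.3, -1.2]
opening: 7.7
```

servo_tool(series=[[[0, 0, 0.0025, 0, 0, 0, 0], [0, 0, 0.0015, 0, 0, 0, 0], [0, 0, 0.001, 0, 0, 0, 0], [0, 0, 0.001, 0, 0, 0, 0], [0, 0, 0.001, 0, 0, 0, 0]]])

```text
clock: 13.6
ee_pos: [514.3, 118.5, 114.3]
ee_rot: [[0.297, 0.955, 0.002], [0.955, -0.297, 0.001], [0.001, 0.002, -1.0]]
wrist_force: [0.4, 0.1, -0.8]
opening: 7.3
```

servo_tool(series=[[[0, 0, 0.001, 0, 0, 0, 0], [0, 0, 0.001, 0, 0, 0, 0], [0, 0, 0.001, 0, 0, 0, 0]]])

```text
clock: 13.9
ee_pos: [515.1, 119.6, 113.6]
ee_rot: [[0.297, 0.955, 0.004], [0.955, -0.297, 0.001], [0.002, 0.003, -1.0]]
wrist_force: [-2.2, 0.4, 7.2]
opening: 7.7
```

Floor reached at the expected height (7 N at ee z 113.6). Release and lift.

servo_tool(series=[[[0, 0, 0, 0, 0, 0, 0.2], [0, 0, 0, 0, 0, 0, 0.4], [0, 0, 0, 0, 0, 0, 0.5], [0, 0, -0.005, 0, 0, 0, 0.5], [0, 0, -0.02, 0, 0, 0, 0.5], [0, 0, -0.03, 0, 0, 0, 0.5], [0, 0, -0.04, 0, 0, 0, 0.5], [0, 0, -0.03, 0, 0, 0, 0.5], [0, 0, 0, 0, 0, 0, 0.5], [0, 0, 0, 0, 0, 0, 0.5]]])

```text
clock: 14.9
ee_pos: [514.2, 119.4, 244.0]
ee_rot: [[0.296, 0.955, 0.003], [0.955, -0.296, 0.001], [0.002, 0.003, -1.0]]
wrist_force: [-0.0, -0.3, -1.2]
opening: 45.8
```

```bash
python3 - <<'E'
from h import *
i,d=grab_frame('scene');j,dj=grab_frame('side')
save('f',np.hstack([cv2.resize(i[110:290,200:400],(490,440)),cv2.resize(j[100:340,270:400],(240,440))]))
for n,a,b in(('scene',i,d),('side',j,dj)):
    P=cloud(n,b);H,S,V=cv2.split(cv2.cvtColor(a,cv2.COLOR_RGB2HSV))
    m=(H>105)&(H<125)&(S>120)&(b>0)&(abs(P[...,0]-514)<60)&(abs(P[...,1]-117)<80)&(P[...,2]>20)&(P[...,2]<200);q=P[m]
    for _ in range(4):
        c=q.mean(0);nn=np.linalg.svd(q-c,full_matrices=False)[2][2];e=(q-c)@nn;q=q[abs(e)<2.5*e.std()+.3]
    nn*=np.sign(nn[0]);ax=np.array([.296,.955]);s=(q[:,:2]-[513.6,116.8])@ax
    print(n,c.round(1),'n',nn.round(3),'top z',np.percentile(q[:,2],[1,99]).round(1),'along',np.percentile(s,[1,99]).round(1))
    m=((H>172)|(H<4))&(S>140)&(abs(P[...,0]-500)<30)&(abs(P[...,1]+160)<30)&(P[...,2]>160);print('pad z',np.median(P[m][:,2]) if m.any() else None)
    m=(H>5)&(H<14)&(S>180)&(abs(P[...,0]-465)<30)&(abs(P[...,1]-330)<70)&(P[...,2]>60);print('orange',np.median(P[m],0).round(1) if m.any() else None)
o=r.observe();print(o['ee_pos'],o['wrist_force'])
E
```

```text
scene [511.4 122.1 108.9] n [ 0.953 -0.303  0.   ] top z [ 38.8 170.9] along [-46.4  52.5]
pad z 210.07849162225259
orange [461.8 337.3 161.1]
side [515.4 108.  125. ] n [ 0.953 -0.302  0.004] top z [ 51.  168.8] along [-51.8  44.1]
pad z 209.63800021105624
orange None
[513.93063952 119.56690436 243.27909976] [0.00645257 0.08171026 0.50554153]
```

View pics/f.png

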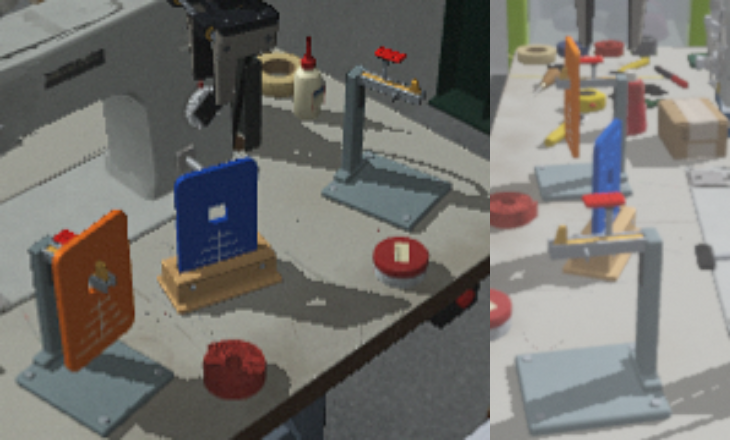

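The template stands upright in the slot with its hole up: top at z≈170 (162 + 8), centre within about 1–2 mm, released. The keeper is back up, the orange template is in place and nothing is touched. Handing in.

```bash
python3 -c "
from h import *
print(r.sign_off())"
```

```text
the job is handed in; nothing more can be done
None
```

The blue template is off its hook and standing upright in the rack's slot, hole uppermost. I handed the job in at about 15 s on the clock; no verdict is reported.

**How it went:** I pressed the red pad to its stop, with about 12 N at the highest reading. I gripped the template with the pad held down, drew it off along the peg, and lowered it until it met the slot floor at about 7 N. Then I released it and lifted clear.

**Last checks:**
- **Template:** its top is at z≈170 mm, so the bottom edge is about 8 mm up, on the slot floor. It is within about 2–3 mm of the slot's centre, under 0.01 rad from upright and in line with the slot.
- **Keeper:** the pad is back at z≈210 mm, where it started, so it is fully up.
- **Other things:** the orange template is within about 2 mm of where it was. The web roll and tin look unmoved in the last picture; I did not measure them.
- **Robot:** wrist force is near zero and the hand is clear.

**What disagreed:**
- **TCP:** all three cameras put the real fingertips about 29–30 mm behind the stated TCP. I worked from the measured tips; pad and floor contact came where that predicted.
- **First pull:** it tilted the hand slightly and moved the template only about 2 mm. I straightened the hand and pressed down again, and then the template came away freely.

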